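# Put the enamel syringes away under the light shield

### The arm

A 6-joint arm with a two-finger parallel gripper is mounted at the origin on a cart in front of the work surface, level with it; the furniture and walls round the work are solid. World frame = base frame: x ahead of the robot, y to its left, z up, the work surface at z = 0. Lengths are in m, angles in rad, forces in N, time in s.
With the tool pointing down it reaches from about 0.25 to 0.8 m from the base axis. Payload 3.9 kg.
Tool frame: the origin (TCP) lies at the very end of the fingers, on their centre line; the grasp point (between the pads) lies 19 mm behind it; z points along the fingers, y is the line along which they close (so a half turn about z gives the same grasp; the last joint's range is limited). The gripper opens to 85 mm and grips with 20 to 120 N. Pads are 22 mm wide; open, the fingers measure 114 mm over their backs; the gripper's body (76 mm by 85 mm) begins 54 mm behind the grasp point. The pads swing forward as they close: fully open they stand 13 mm farther back than shut.
Start: joints at [-1.102, 0.26, -0.138, 1.173, 0, 1.571], TCP at [0.237, -0.468, 0.231] pointing down, gripper open.
Joint ranges: [-2.78, 2.78], [-0.83, 1.72], [-1.28, 1.37], [-1.9, 2.12], [-1.57, 1.48], [-3.14, 3.14]. Speed limits (rad/s): [2.57, 2.57, 3.14, 3.14, 3.14, 3.14].

### API

Orientations are given as a unit quaternion [w, x, y, z].
In Python, from bench import arm gives the robot as it stands.
- The arm moves only by the shell command python3 -m crank 'ROWS'. ROWS is JSON, a list that holds one entry, the list of rows, each a list of 5 numbers: the opening, from 0 (shut) to 1 (fully open), then the shift along the tool's x, y, z in m, then the turn about the tool's z in rad. A call has 1 to 8 rows; each row shifts and turns the commanded pose from where the row before left it, along the tool's axes as they then stand; what a row does not reach is not made up. A row lasts 1/10 s, in which the tool goes at most 50 mm and 8.59 degrees, less where a joint would pass 70% of its speed; a pose out of reach is approached as far as the arm can. A call with a gripper value outside its range is refused whole. The fingers move at their own pace and stop on an object; the grip force is fixed at half the most. Time passes only in rows, so rows that do not move let the fingers close. It gives the time, the measured TCP pose, the force, the opening and the grip force at its end, in the units of the state.
- arm.get_state(): the state, without advancing time (a new reading comes with each control period).
- arm.camera(name): name is "scene" or "top" or "wrist"; returns a dict with "frame" (400x640x3 uint8, red, green, blue), "vfov" (degrees; the focal length in pixels is half the picture's height over the tangent of half this angle, whatever the lens; pixels are square), "cx", "cy" (the principal point, pixels), "R" (3x3) and "t" (3): a world point X has camera coordinates R X + t. Camera axes: x right, y down, z forward; pixel columns grow to the right and rows downward; lengths in m; the calibration is good to about 2 mm. A picture is of the moment at which its call begins. There is no depth.
- arm.finish_job(): hands the job in; it is judged then, once.
The state is a dict: "t": time; "joint_pos": joint angles; "qd": joint speeds; "joint_torque": joint torques, N m; "position": TCP position; "tool_rot": TCP orientation; "ft_force": force on the tool from outside, world axes, zero at the start; "moment": the same for the moment, N m; "opening": finger opening in m; "gripper_force": force on a finger pad.
Only numpy, scipy, OpenCV 4.12 (cv2) and the standard library are available. Lean on these libraries where they do the work, as an engineer would, in place of code of your own. Each camera call takes 0.05 s, during which the arm holds its last target. There are 200 camera calls.

### The job

Put the light-sensitive enamel syringes away in the hand-cranked feeder. First wind its carriage all the way out from under the hood with the crank, then snap every syringe lying on the tray fully down into a spring clip of its own, needle pointing away from the robot and thumb plate towards the crank side. Then crank the loaded carriage all the way home under the hood and let go, leaving the other things on the tray alone.

Things in the scene. Friction and masses are not known exactly. Their poses are not given: they have to be found in the camera images.
- carriage (a joint): Position (m) of the aluminium carriage that bears the four clips: 0 = all the way out (right, clips in the open), 0.225 = all the way home (left, under the hood). It is driven only by the crank, 112.5 mm a turn, 2 full turns in all; it stays where it is left. It starts somewhere between.
- crank (a joint): Angle (rad) of the hand crank on an upright axis in front of the carriage: 0 = carriage all the way out, 12.566 (2 turns) = all the way home, hard stops at both. Grows counterclockwise seen from above; carriage = 0.017905 x crank. Turns easily (under 0.1 N m), stays where it is left. At 0 and after each full turn the arm points to -x of crank_axis (towards the robot).
- crank_axis (a point): Point on the crank's axis, 76 mm above the tray, the knob's mid height. Its frame is that of the fixed feeder: x to the back (away from the robot), y along the carriage's way home (left), z up. Below the crank a grey gear box 52 x 60 mm, its top 44 mm above the tray; crank hub 28 mm across, its top 61 mm above the tray.
- feeder: The whole fixed feeder; origin on the tray 165 mm behind the crank axis (+x), axes as crank_axis. Base plate 450 mm long, carriage on rails. Grey hood over its left part: roof 170 mm (x -85 to 85 mm) by 210 mm (y 20 to 230 mm), roof top 83 mm and underside 78 mm above the tray, closed at back and left end, open in front and at the right.
- knob (a point): Middle of the crank's upright round knob: 24 mm across, 34 mm tall, 40 mm from the axis, its top 93 mm and its middle 76 mm above the tray; the flat crank arm under it (18 mm wide) has its top 56 mm above the tray. The knob does not spin on the arm: it turns with the crank. Origin on the knob's axis.
- clip0 (a point): Clip 0 of 4 on the carriage, 50 mm apart (0 rightmost, 3 nearest the hood). Point where a snapped-in syringe has its origin, 42 mm above the tray; x to the back, y left, z up; the syringe lies along x. Sprung jaws 30-42 mm before and behind it, tops 24 mm above it; between, room for fingers 19 mm each way, 12 mm below. Push the barrel straight down (about 10 N) till it snaps.
- clip1 (a point): Clip 1 of 4 on the carriage, 50 mm apart (0 rightmost, 3 nearest the hood). Point where a snapped-in syringe has its origin, 42 mm above the tray; x to the back, y left, z up; the syringe lies along x. Sprung jaws 30-42 mm before and behind it, tops 24 mm above it; between, room for fingers 19 mm each way, 12 mm below. Push the barrel straight down (about 10 N) till it snaps.
- clip2 (a point): Clip 2 of 4 on the carriage, 50 mm apart (0 rightmost, 3 nearest the hood). Point where a snapped-in syringe has its origin, 42 mm above the tray; x to the back, y left, z up; the syringe lies along x. Sprung jaws 30-42 mm before and behind it, tops 24 mm above it; between, room for fingers 19 mm each way, 12 mm below. Push the barrel straight down (about 10 N) till it snaps.
- clip3 (a point): Clip 3 of 4 on the carriage, 50 mm apart (0 rightmost, 3 nearest the hood). Point where a snapped-in syringe has its origin, 42 mm above the tray; x to the back, y left, z up; the syringe lies along x. Sprung jaws 30-42 mm before and behind it, tops 24 mm above it; between, room for fingers 19 mm each way, 12 mm below. Push the barrel straight down (about 10 N) till it snaps.
- syringe0: White dispensing syringe, 154 mm long, 28 g; 2 to 4 of the 4 are present. Origin: middle of the barrel's underside. +y points to the thumb plate, -y to the needle. Round barrel 20 mm across, y -50 to 48 mm; finger flange 32 mm wide, 20 mm high at y 48 to 50 mm; thumb plate 20 mm across at 77 mm; needle tip at -77 mm. Starts lying on the tray, needle roughly away from the robot.
- syringe1: White dispensing syringe, 154 mm long, 28 g; 2 to 4 of the 4 are present. Origin: middle of the barrel's underside. +y points to the thumb plate, -y to the needle. Round barrel 20 mm across, y -50 to 48 mm; finger flange 32 mm wide, 20 mm high at y 48 to 50 mm; thumb plate 20 mm across at 77 mm; needle tip at -77 mm. Starts lying on the tray, needle roughly away from the robot.
- syringe2: White dispensing syringe, 154 mm long, 28 g; 2 to 4 of the 4 are present. Origin: middle of the barrel's underside. +y points to the thumb plate, -y to the needle. Round barrel 20 mm across, y -50 to 48 mm; finger flange 32 mm wide, 20 mm high at y 48 to 50 mm; thumb plate 20 mm across at 77 mm; needle tip at -77 mm. Starts lying on the tray, needle roughly away from the robot.
- syringe3: White dispensing syringe, 154 mm long, 28 g; 2 to 4 of the 4 are present. Origin: middle of the barrel's underside. +y points to the thumb plate, -y to the needle. Round barrel 20 mm across, y -50 to 48 mm; finger flange 32 mm wide, 20 mm high at y 48 to 50 mm; thumb plate 20 mm across at 77 mm; needle tip at -77 mm. Starts lying on the tray, needle roughly away from the robot.
- weight: Brass ring 42 mm across, 10 mm high; bystander, origin at the centre of its underside.
- tweezers: Steel tweezers 12 x 124 x 9 mm, lying; bystander, origin at the centre of its underside.
- scraper: Scraper with green handle, 20 x 118 x 15 mm, lying; bystander, origin at the centre of its underside.
- brush: Thin wooden brush, 10 x 159 x 10 mm, lying; bystander, origin at the centre of its underside.
- medal_a: Octagonal silver medal 90 x 90 x 8 mm; bystander, origin at the centre of its underside.
Things that resemble listed ones, but are neither listed nor needed, are in the scene too. What is shaped like the syringe1 but green is not meant.

How it is judged:
On the way, in this order (a step that is already met when the one before it is completed fails the run):
1. the carriage is wound all the way out (value of joint carriage below 0.006 m), for 0.2 s.
2. every syringe present is snapped into a clip, needle to the back ((distance between syringe0 and clip0 below 0.012 m or distance between syringe0 and clip1 below 0.012 m or distance between syringe0 and clip2 below 0.012 m or distance between syringe0 and clip3 below 0.012 m) and angle between the y axis of each of syringe0, syringe1, syringe2, syringe3 and the x axis of clip0, either way round below 0.12 rad and y of crank_axis in the frame of syringe0 above 0.08 m and (distance between syringe1 and clip0 below 0.012 m or distance between syringe1 and clip1 below 0.012 m or distance between syringe1 and clip2 below 0.012 m or distance between syringe1 and clip3 below 0.012 m) and y of crank_axis in the frame of syringe1 above 0.08 m and (distance between syringe2 and clip0 below 0.012 m or distance between syringe2 and clip1 below 0.012 m or distance between syringe2 and clip2 below 0.012 m or distance between syringe2 and clip3 below 0.012 m) and y of crank_axis in the frame of syringe2 above 0.08 m and (distance between syringe3 and clip0 below 0.012 m or distance between syringe3 and clip1 below 0.012 m or distance between syringe3 and clip2 below 0.012 m or distance between syringe3 and clip3 below 0.012 m) and y of crank_axis in the frame of syringe3 above 0.08 m), for 0.3 s.
At the end, for the whole second after the job is handed in: Every syringe present lies in a clip (its origin within 12 mm of a clip point, its axis within 0.12 rad of the clip's), thumb plate towards the crank side, at rest, and the carriage is home under the hood to within 6 mm (all of step 2 and value of joint carriage above 0.219 m and linear speed of each of syringe0, syringe1, syringe2, syringe3 below 0.02 m/s); the robot touches nothing.
It fails at once if a bystander was shifted by more than 40 mm (distance of any of weight, tweezers, scraper, brush, medal_a from where it was at the start of the episode above 0.04 m).
Of syringe0, syringe1, syringe2, syringe3 only 2 to 4 are there at a start; the rules pass over those that are not, and their reading is None.
At some moment in a run one of syringe0, syringe1, syringe2, syringe3 may be knocked a few centimetres aside while the robot is not near it.
Once in a run the grip may slacken for a moment while it holds something.
It also fails if it takes over 210 s, if anything falls off the work surface, if the arm or the gripper's body presses on something with over 40 N, if the wrist force passes 120 N, or if a joint passes its speed limit or range.

## Working session

There is one attempt and no reset: what is moved stays moved. The work goes in short steps, Python scripts to look and compute and a shell command to move; the robot and the scene stay as the last step left them, time stands still between calls to the robot, and variables do not carry over. Pictures are saved under pics/ and viewed, at most 14 in all, crops included, and the job is handed in when it is done.

```bash
ls; mkdir -p pics
cat > h.py <<'E'
from bench import arm
import numpy as np, cv2
from scipy.spatial.transform import Rotation as Rn
def K(c):
    f=200/np.tan(np.radians(c["vfov"])/2); return f
def snap(name,fn=None):
    c=arm.camera(name)
    if fn: cv2.imwrite("pics/"+fn,c["frame"][:,:,::-1])
    return c
def ray(c,u,v,z):
    R=np.array(c["R"]);t=np.array(c["t"]);f=K(c)
    d=R.T@np.array([(u-c["cx"])/f,(v-c["cy"])/f,1]);o=-R.T@t
    return o+d*(z-o[2])/d[2]
def proj(c,X):
    p=np.array(c["R"])@np.array(X)+np.array(c["t"]);f=K(c)
    return c["cx"]+f*p[0]/p[2],c["cy"]+f*p[1]/p[2]
def pose():
    s=arm.get_state();q=s["tool_rot"]
    return np.array(s["position"]),Rn.from_quat([q[1],q[2],q[3],q[0]]).as_matrix(),s
E
python3 - <<'E'
from h import *
for n in("top","scene"):
    c=snap(n,n+"0.png");print(n,c["vfov"],-np.array(c["R"]).T@c["t"])
p,R,s=pose();print(p,R.round(3),s["t"],s["opening"])
E
```

```text
pics
top 56.96640354755364 [0.35390746 0.01163496 1.12391214]
scene 53.47153797520331 [-0.16233592  0.67212056  0.860944  ]
[ 0.23691139 -0.46779879  0.23054063] [[ 0.892  0.452 -0.001]
 [ 0.452 -0.892  0.002]
 [-0.    -0.002 -1.   ]] 0.1 0.08567924956517338
```

```bash
ls pics; ls -la
```

```text
scene0.png
top0.png
total 16
drwxr-xr-x  3 agent agent 4096 Dec  3 15:14 .
drwxr-xr-x 23 root  root  4096 Dec  3 15:14 ..
-rw-r--r--  1 agent agent  692 Dec  3 15:14 h.py
drwxr-xr-x  2 agent agent 4096 Dec  3 15:14 pics
```

View pics/top0.png

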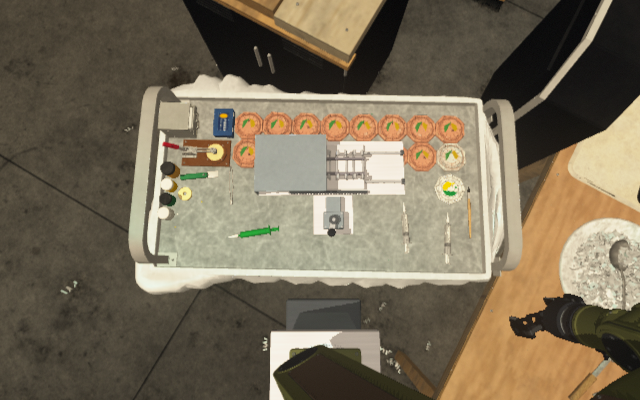

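View pics/scene0.png

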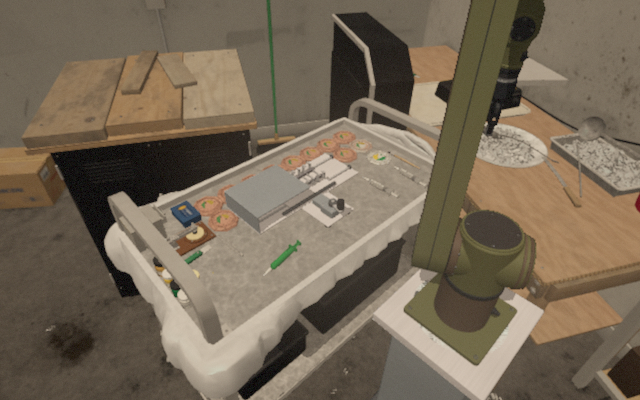

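Run:
```python
from h import *
im=cv2.imread("pics/top0.png")[100:280,225:485]
cv2.imwrite("pics/c1.png",cv2.resize(im,None,fx=3,fy=3,interpolation=cv2.INTER_CUBIC))
```

```text
(no output)
```

View pics/c1.png

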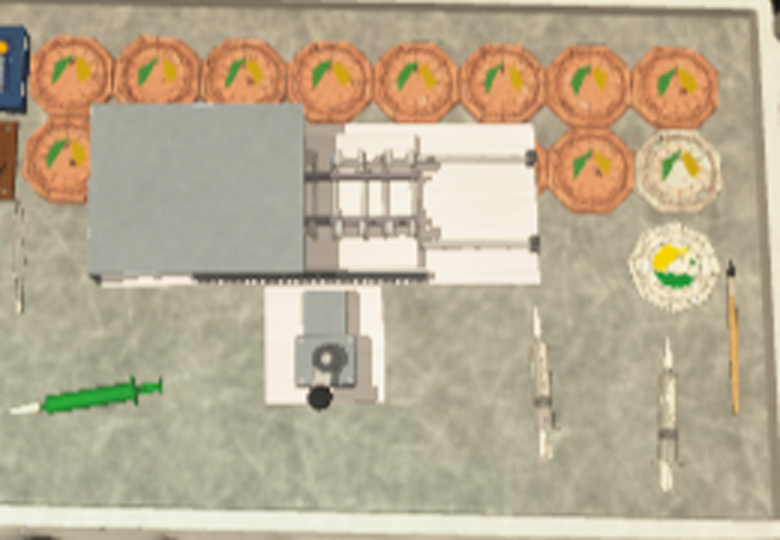

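Run:
```python
from h import *
c=snap("top")
P=lambda x,y,z: ray(c,225+x/3,100+y/3,z)[:2].round(4)
r=[P(*q,.083) for q in((90,105),(303,105),(303,274),(90,272))];print("roof",r,np.mean(r,0))
print("hub",P(329,358,.061),"knob",P(319,398,.093))
print("syr",P(535,308,.002),P(545,458,.01),P(668,338,.002),P(667,490,.01))
print("clips z", [P(x,195,.066) for x in (345,367,387,414)])
p,R,s=pose();print(s["t"])
w=snap("wrist");print("wrist cam rel tool",R.T@((-np.array(w["R"]).T@w["t"])-p),w["vfov"],(np.array(w["R"])@R).round(2))
```

```text
roof [array([0.7183, 0.2038]), array([ 0.7175, -0.0053]), array([ 0.5487, -0.0043]), array([0.5515, 0.1997])] [0.634    0.098475]
hub [ 0.4702 -0.0292] knob [ 0.4293 -0.0183]
syr [ 0.5274 -0.2435] [ 0.3748 -0.2456] [ 0.4958 -0.3782] [ 0.3428 -0.3654]
clips z [array([ 0.6308, -0.0464]), array([ 0.6307, -0.068 ]), array([ 0.6306, -0.0877]), array([ 0.6305, -0.1143])]
0.15
wrist cam rel tool [ 0.08077284  0.00034742 -0.14214159] 69.4528729144758 [[-0.    1.   -0.  ]
 [-0.95 -0.   -0.31]
 [-0.31  0.    0.95]]
```

```bash
cat >> h.py <<'E'
def to(x,y,z,psi=None):
    p,R,s=pose(); d=R.T@(np.array([x,y,z])-p); yaw=np.arctan2(R[1,0],R[0,0])
    print("pos",p.round(4),"yaw",yaw.round(4),"j6",round(s["joint_pos"][5],3),"F",np.round(s["ft_force"],1),"open",round(s["opening"],4),"t",s["t"])
    print("shift",d.round(4), "" if psi is None else "turn %.4f"%(-((psi-yaw+np.pi)%(2*np.pi)-np.pi)))
E
python3 -m crank '[[[0.6,0.0268,-0.0225,0,0],[0.6,0.0268,-0.0225,0,0],[0.6,0.0268,-0.0225,0,0],[0.6,0.0268,-0.0225,0,0],[0.6,0.0268,-0.0225,0,0],[0.6,0.0268,-0.0225,0,0],[0.6,0.0268,-0.0225,0,0],[0.6,0.0268,-0.0225,0,0]]]'
python3 -m crank '[[[0.6,0.0268,-0.0225,0,0],[0.6,0.0268,-0.0225,0,0],[0.6,0.0268,-0.0225,0,0],[0.6,0.0268,-0.0225,0,0],[0.6,0.0268,-0.0225,0,0],[0.6,0.0268,-0.0225,0,-0.14],[0.5,0,0,0,-0.14],[0.5,0,0,0,0]]]'
python3 -c "from h import *;to(.429,-.018,.2,-.28)"
```

```text
t: 1.0
position: [0.3473, -0.2095, 0.2313]
tool_rot: [0.0, 0.973, 0.232, 0.0]
ft_force: [0.6, -0.1, -0.3]
opening: 0.0513
gripper_force: 0.0
t: 1.8
position: [0.4297, -0.0169, 0.2311]
tool_rot: [-0.0, 0.93, 0.367, -0.0]
ft_force: [0.2, 0.0, 0.5]
opening: 0.0428
gripper_force: 0.0
pos [ 0.4297 -0.0169  0.2311] yaw 0.7509 j6 2.352 F [0.2 0.  0.5] open 0.0428 t 1.8
shift [-0.0012  0.0004  0.0311] turn 1.0309
```

```bash
A='[[[0.6,0,0,0,-0.146],[0.6,0,0,0,-0.146],[0.6,0,0,0,-0.146],[0.6,0,0,0,-0.146],[0.6,0,0,0,-0.146],[0.6,0,0,0,-0.146],[0.6,0,0,0,-0.146],[0.6,0,0,0,-0.146]]]' ; unset A
python3 -m crank '[[[0.6,0,0,0,-0.146],[0.6,0,0,0,-0.146],[0.6,0,0,0,-0.146],[0.6,0,0,0,-0.146],[0.6,0,0,0,-0.146],[0.6,0,0,0,-0.146],[0.6,0,0,0,-0.146],[0.6,0,0,0,-0.146]]]' >/dev/null
python3 -m crank '[[[0.6,0,0,0,-0.146],[0.6,0,0,0,-0.146],[0.6,0,0,0,-0.146],[0.6,0,0,0,-0.146],[0.6,0,0,0,-0.146],[0.6,0,0,0,-0.146],[0.6,0,0,0,-0.146],[0.6,0,0,0,-0.146]]]' >/dev/null
python3 -m crank '[[[0.6,0,0,0,-0.146],[0.6,0,0,0,-0.146],[0.6,0,0,0,-0.146],[0.6,0,0,0,-0.146],[0.6,0,0,0,-0.146],[0.6,0,0,0,-0.146],[0.6,0,0,0,-0.146],[0.6,0,0,0,-0.146]]]' >/dev/null
python3 -m crank '[[[0.6,0,0,0,-0.146],[0.6,0,0,0,-0.146],[0.6,0,0,0,-0.146],[0.6,0,0,0,-0.146],[0.6,0,0,0,-0.146],[0.6,0,0,0,-0.146],[0.6,0,0,0,-0.146],[0.6,0,0,0,-0.146]]]' >/dev/null
python3 -m crank '[[[0.6,0,0,0.01,-0.146],[0.6,0,0,0.01,-0.146],[0.6,0,0,0.01,-0.146],[0.6,0,0,0.01,-0.146],[0.6,0,0,0.01,0],[0.6,0,0,0,0],[0.6,0,0,0,0]]]' >/dev/null
python3 -c "
from h import *;to(.429,-.018,.06,-.28);snap('wrist','w1.png');c=snap('wrist');print(proj(c,[.4293,-.0183,.093]),proj(c,[.47,-.0285,.061]))"
```

```text
pos [ 0.4293 -0.0181  0.1812] yaw -0.2821 j6 -2.902 F [ 0.7  0.  -0.4] open 0.0511 t 5.7
shift [-3.000e-04 -1.000e-04  1.212e-01] turn -0.0021
(np.float64(322.2429816376044), np.float64(210.24894248888256)) (np.float64(320.49231531586486), np.float64(154.96840952187864))
```

View pics/w1.png

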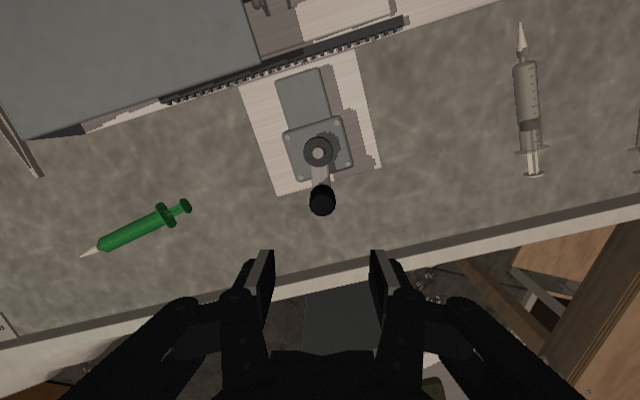

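```bash
python3 -c "
from h import *
c=snap('wrist');f=c['frame'].astype(int)
m=(f[160:240,290:350].max(2)<45);ys,xs=np.where(m);print('u',xs.min()+290,xs.max()+290,'v',ys.min()+160,ys.max()+160)
print('knob',ray(c,322,203,.093),'hub',ray(c,318,151,.061))
T=snap('top');f=T['frame'].astype(int);m=(f[215:245,320:345].max(2)<45);ys,xs=np.where(m);print(xs.min()+320,xs.max()+320,ys.min()+215,ys.max()+215)"
```

```text
u 310 335 v 185 216
knob [ 0.43576918 -0.01981359  0.093     ] hub [ 0.47432058 -0.02723337  0.061     ]Traceback (most recent call last):
  File "<string>", line 6, in <module>
    T=snap('top');f=T['frame'].astype(int);m=(f[215:245,320:345].max(2)<45);ys,xs=np.where(m);print(xs.min()+320,xs.max()+320,ys.min()+215,ys.max()+215)
                                                                                                    ~~~~~~^^
    return umr_minimum(a, axis, None, out, keepdims, initial, where)
ValueError: zero-size array to reduction operation minimum which has no identity
```

```bash
python3 -m crank '[[[0.6,0.003,0,0.015,0],[0.6,0,0,0.015,0],[0.6,0,0,0.015,0],[0.6,0,0,0.015,0],[0.6,0,0,0.015,0],[0.6,0,0,0.015,0],[0.6,0,0,0.015,0],[0.6,0,0,0.014,0]]]' 
python3 -m crank '[[[0.33,0,0,0,0],[0.33,0,0,0,0],[0.33,0,0,0,0]]]' 
python3 -c "from h import *;to(.432,-.019,.061,-.22)"
```

```text
t: 6.7
position: [0.433, -0.0186, 0.0621]
tool_rot: [-0.0, 0.99, -0.139, 0.0]
ft_force: [0.9, -0.0, -0.0]
opening: 0.0515
gripper_force: 0.0
t: 7.0
position: [0.4334, -0.0187, 0.0632]
tool_rot: [-0.0, 0.99, -0.139, 0.001]
ft_force: [-0.2, 0.1, -0.3]
opening: 0.0281
gripper_force: 0.0
pos [ 0.4334 -0.0187  0.0632] yaw -0.2786 j6 -2.906 F [-0.2  0.1 -0.3] open 0.0281 t 7.0
shift [-0.0012  0.0007  0.0022] turn -0.0586
```

```bash
python3 -m crank '[[[0.33,0.0004,-0.0058,0,0.146],[0.33,0.0004,-0.0058,0,0.146],[0.33,0.0004,-0.0058,0,0.146],[0.33,0.0004,-0.0058,0,0.146],[0.33,0.0004,-0.0058,0,0.146],[0.33,0.0004,-0.0058,0,0.146],[0.33,0.0004,-0.0058,0,0.146],[0.33,0.0004,-0.0058,0,0.146]]]' 
python3 -c "from h import *;p,R,s=pose();print(p+R[:,0]*.04,s['joint_pos'][5])"
```

```text
t: 7.8
position: [0.465, 0.0106, 0.0628]
tool_rot: [0.0, 0.748, -0.664, -0.001]
ft_force: [-2.5, 1.0, -0.3]
opening: 0.0283
gripper_force: 1.0
[ 0.46969547 -0.0291571   0.06275125] -1.6671336302177728
```

```bash
for i in 1; do python3 -m crank '[[[0.33,0.0004,-0.0058,0,0.146],[0.33,0.0004,-0.0058,0,0.146],[0.33,0.0004,-0.0058,0,0.146],[0.33,0.0004,-0.0058,0,0.146],[0.33,0.0004,-0.0058,0,0.146],[0.33,0.0004,-0.0058,0,0.146],[0.33,0.0004,-0.0058,0,0.146],[0.33,0.0004,-0.0058,0,0.146]]]' ; done
python3 -m crank '[[[0.33,0.0004,-0.0058,0,0.146],[0.33,0.0004,-0.0058,0,0.146],[0.33,0.0004,-0.0058,0,0.146],[0.33,0.0004,-0.0058,0,0.146],[0.33,0.0004,-0.0058,0,0.146],[0.33,0.0004,-0.0058,0,0.146],[0.33,0.0004,-0.0058,0,0.146],[0.33,0.0004,-0.0058,0,0.146]]]'
python3 -c "from h import *;p,R,s=pose();print(p+R[:,0]*.04,s['joint_pos'][5])"
```

```text
t: 8.6
position: [0.5053, -0.0091, 0.0629]
tool_rot: [0.0, -0.258, 0.966, 0.0]
ft_force: [-1.1, 0.6, -0.9]
opening: 0.0283
gripper_force: 0.6
t: 9.4
position: [0.5037, -0.053, 0.0633]
tool_rot: [0.001, 0.318, 0.948, 0.001]
ft_force: [-0.3, 0.9, -0.1]
opening: 0.0278
gripper_force: 0.6
[ 0.4717807  -0.02889067  0.06324131] 0.5412773711229025
```

```bash
python3 -m crank '[[[0.33,0.0004,-0.0058,0,0.146],[0.33,0.0004,-0.0058,0,0.146],[0.33,0.0004,-0.0058,0,0.146],[0.33,0.0004,-0.0058,0,0.146],[0.33,0.0004,-0.0058,0,0.146],[0.33,0.0004,-0.0058,0,0.146],[0.33,0.0004,-0.0058,0,0.146],[0.33,0.0004,-0.0058,0,0.146]]]' 
python3 -m crank '[[[0.33,0.0004,-0.0058,0,0.146],[0.33,0.0004,-0.0058,0,0.146],[0.33,0.0004,-0.0058,0,0.146],[0.33,0.0004,-0.0058,0,0.146],[0.33,0.0004,-0.0058,0,0.146],[0.33,0.0004,-0.0058,0,0.146],[0.33,0.0004,-0.0058,0,0.146],[0.33,0,0,0,0]]]'
python3 -c "from h import *;p,R,s=pose();print(p+R[:,0]*.04,s['joint_pos'][5],np.arctan2(R[1,0],R[0,0]));snap('top','t2.png')
im=cv2.imread('pics/t2.png')[100:280,225:485];cv2.imwrite('pics/c2.png',cv2.resize(im,None,fx=3,fy=3,interpolation=cv2.INTER_CUBIC))"
```

```text
t: 10.2
position: [0.4631, -0.0684, 0.0635]
tool_rot: [0.001, 0.788, 0.616, 0.001]
ft_force: [0.9, -0.1, 0.1]
opening: 0.0279
gripper_force: 0.5
t: 11.0
position: [0.4333, -0.0416, 0.0631]
tool_rot: [0.0, 0.988, 0.155, 0.001]
ft_force: [-0.2, -0.2, 0.2]
opening: 0.0282
gripper_force: 0.0
[ 0.47134992 -0.02932276  0.06319285] 2.734411291178454 0.3115190126696709
```

View pics/c2.png

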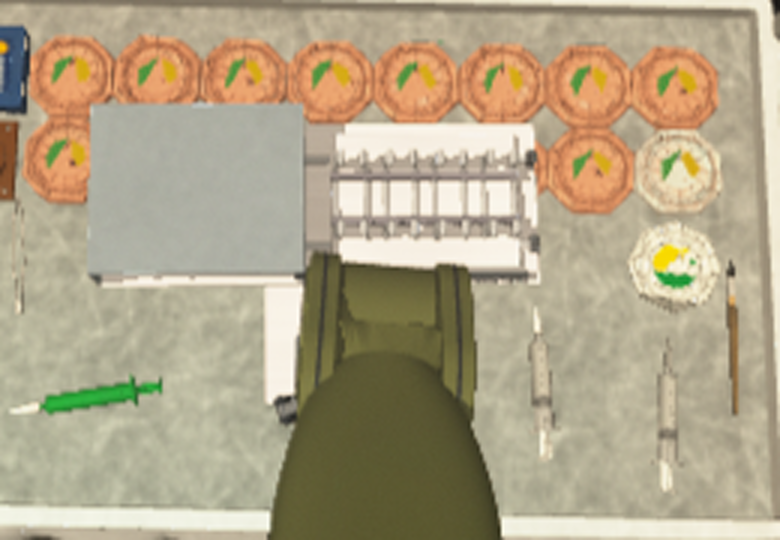

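```bash
python3 -m crank '[[[0.33,0.0004,-0.0058,0,0.146],[0.33,0.0004,-0.0058,0,0.146],[0.33,0,-0.001,0,0],[0.33,0,0,0,0]]]'
python3 -c "from h import *;p,R,s=pose();print(p+R[:,0]*.04,s['joint_pos'][5],np.arctan2(R[1,0],R[0,0]))"
python3 -m crank '[[[0.33,0,-0.002,0,0],[0.33,0,-0.001,0,0],[0.33,0,0,0,0]]]'
```

```text
t: 11.45
position: [0.4313, -0.0294, 0.0626]
tool_rot: [-0.0, 1.0, 0.012, 0.0]
ft_force: [0.4, -0.5, 0.1]
opening: 0.028
gripper_force: 0.2
[ 0.47133071 -0.0284651   0.06258299] 3.0499348773075265 0.023544134777351365
t: 11.75
position: [0.4309, -0.0263, 0.0623]
tool_rot: [-0.0, 1.0, 0.01, -0.0]
ft_force: [-1.2, -0.5, 0.6]
opening: 0.0284
gripper_force: 0.5
```

```bash
python3 -m crank '[[[0.33,0,-0.002,0,0],[0.33,0,-0.001,0,0],[0.33,0,0,0,0]]]'
python3 -m crank '[[[0.33,0,-0.001,0,0],[0.33,0,-0.001,0,0],[0.33,0,0,0,0]]]'
```

```text
t: 12.05
position: [0.4307, -0.0242, 0.0622]
tool_rot: [0.001, 1.0, 0.009, -0.0]
ft_force: [-0.9, -5.4, -0.3]
opening: 0.0281
gripper_force: 2.5
t: 12.35
position: [0.4307, -0.0241, 0.0622]
tool_rot: [0.003, 1.0, 0.009, -0.0]
ft_force: [-1.0, -10.2, -1.2]
opening: 0.0284
gripper_force: 5.4
```

```bash
python3 -m crank '[[[0.6,0,0.003,0,0],[0.6,0,0,0,0],[0.6,0,0,-0.01,0],[0.6,0,0,-0.025,0],[0.6,0,0,-0.03,0],[0.6,0,0,-0.03,0],[0.6,0,0,-0.02,0],[0.6,0,0,-0.02,0]]]'
python3 -m crank '[[[0.8,0,0.03,0,0],[0.8,0,0.03,0,0],[0.8,0,0.03,0,0],[0.8,0.01,0.03,0,0],[0.8,0.01,0.03,0,0],[0.8,0,0.03,0,0],[0.8,0,0.035,0,0],[0.8,0,0,0,0]]]'
python3 -c "
from h import *;to(.451,-.2445,.1,.014);c=snap('wrist','w2.png')
for X in ((.5274,-.2435,.002),(.375,-.2456,.01),(.4958,-.3782,.002),(.3428,-.3654,.01)):print(proj(c,X))"
```

```text
t: 13.15
position: [0.4313, -0.0238, 0.1995]
tool_rot: [-0.0, 1.0, 0.01, 0.001]
ft_force: [0.5, 0.4, -0.3]
opening: 0.0514
gripper_force: 0.0
t: 13.95
position: [0.4559, -0.2422, 0.1981]
tool_rot: [0.001, 1.0, 0.008, 0.001]
ft_force: [0.7, -0.3, 0.2]
opening: 0.0686
gripper_force: 0.0
pos [ 0.4559 -0.2422  0.1981] yaw 0.0151 j6 2.638 F [ 0.7 -0.3  0.2] open 0.0686 t 13.95
shift [-0.0052  0.0021  0.0981] turn 0.0011
(np.float64(323.20442454467303), np.float64(118.54414675700944))
(np.float64(322.9637706989343), np.float64(244.6386951027272))
(np.float64(438.6461259892411), np.float64(148.6388163117474))
(np.float64(414.7469978580391), np.float64(268.2144462644401))
```

View pics/w2.png

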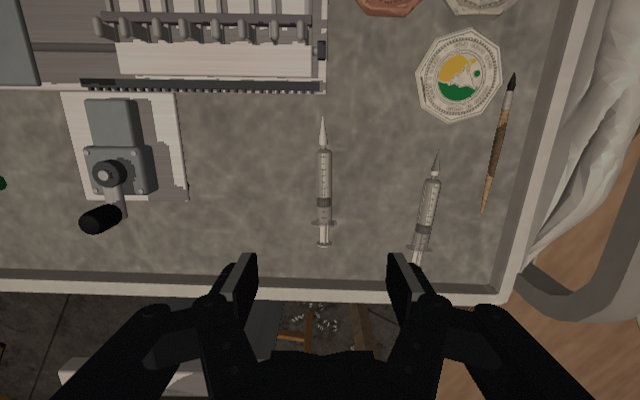

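```bash
python3 -c "
from h import *
c=snap('wrist')
for q in ((322,115),(322.5,148),(322.5,223),(322.5,245)):print(ray(c,*q,.01))"
python3 -m crank '[[[0.6,-0.003,0.001,0.03,0],[0.6,0,0,0.04,0],[0.6,0,0,0.04,0],[0.6,0,0,0.03,0],[0.6,0,0,0.02,0],[0.6,0,0,0.015,0],[0.6,0,0,0.01,0],[0.6,0,0,0,0]]]'
python3 -c "
from h import *;to(.4525,-.243,.004,.014)"
```

```text
[ 0.53059081 -0.23962363  0.01      ]
[ 0.4949068  -0.24076068  0.01      ]
[ 0.40366485 -0.2422699   0.01      ]
[ 0.37382271 -0.24276352  0.01      ]
t: 14.85
position: [0.4512, -0.2385, 0.0115]
tool_rot: [-0.001, 1.0, 0.01, -0.001]
ft_force: [-0.1, 0.4, 0.5]
opening: 0.0512
gripper_force: 0.0
pos [ 0.4512 -0.2385  0.0115] yaw 0.0202 j6 2.635 F [-0.1  0.4  0.5] open 0.0512 t 14.85
shift [0.0013 0.0046 0.0075] turn 0.0062
```

```bash
python3 -m crank '[[[0.6,0,0.0035,0.004,0],[0.6,0,0,0.003,0],[0.6,0,0,0,0],[0,0,0,0,0],[0,0,0,0,0],[0,0,0,0,0],[0,0,0,0,0],[0,0,0,0,0]]]'
python3 -c "
from h import *;to(.4525,-.242,.004,.014)"
```

```text
t: 15.65
position: [0.4523, -0.2438, 0.0059]
tool_rot: [0.0, 1.0, 0.009, 0.0]
ft_force: [-0.6, 0.4, 6.7]
opening: 0.0175
gripper_force: 58.7
pos [ 0.4523 -0.2438  0.0059] yaw 0.0187 j6 2.629 F [-0.6  0.4  6.7] open 0.0175 t 15.65
shift [ 0.0002 -0.0018  0.0019] turn 0.0047
```

```bash
python3 -m crank '[[[0,0,0,-0.015,0],[0,0,0,-0.03,0],[0,0,0,-0.04,0],[0,0,0,-0.04,0],[0,0.02,-0.02,-0.03,0],[0,0.02,-0.02,-0.03,0],[0,0.02,-0.02,0,0],[0,0,0,0,0]]]'
python3 -c "
from h import *;to(.635,-.2,.1,0);c=snap('wrist','w3.png')"
```

```text
t: 16.45
position: [0.5139, -0.1807, 0.1913]
tool_rot: [0.0, 1.0, 0.011, 0.002]
ft_force: [0.1, 0.2, 0.1]
opening: 0.0177
gripper_force: 58.8
pos [ 0.5139 -0.1807  0.1913] yaw 0.0223 j6 2.78 F [0.1 0.2 0.1] open 0.0177 t 16.45
shift [0.1203 0.022  0.0918] turn 0.0223
```

View pics/w3.png

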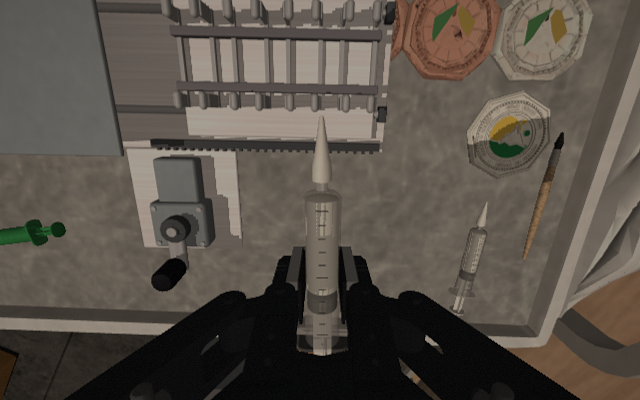

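```bash
python3 -c "
import cv2
im=cv2.imread('pics/w3.png')[0:160,140:400];cv2.imwrite('pics/c3.png',cv2.resize(im,None,fx=3,fy=3,interpolation=cv2.INTER_CUBIC))"
```

```text
(no output)
```

View pics/c3.png

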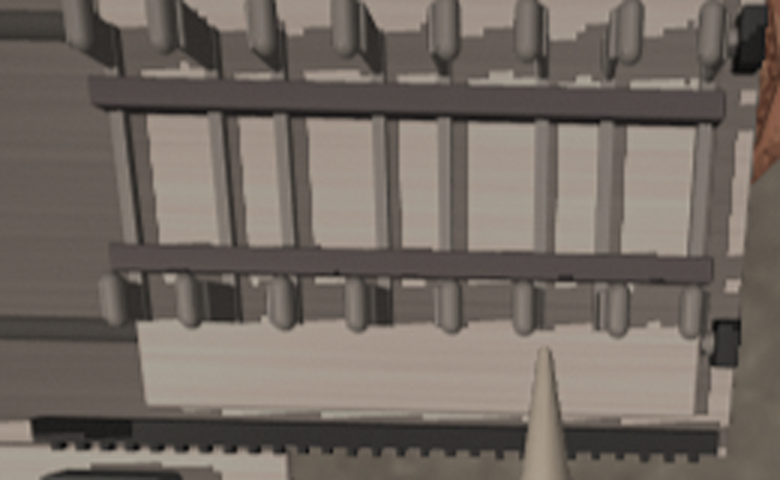

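```bash
python3 -c "
from h import *
c=snap('wrist')
for x,y in ((654,300),(487.5,300),(320,300),(152,300),(671,20),(487,20),(304,20),(121,20)):print(ray(c,x/3+140,y/3,.064).round(4))
print('rails',ray(c,140+137,255/3,.045),ray(c,140+137,95/3,.045),'hub',ray(c,174.5,230,.061))"
```

```text
[ 0.6011 -0.2117  0.064 ]
[ 0.6001 -0.163   0.064 ]
[ 0.5991 -0.1142  0.064 ]
[ 0.5981 -0.0652  0.064 ]
[ 0.6715 -0.212   0.064 ]
[ 0.6704 -0.1629  0.064 ]
[ 0.6694 -0.1141  0.064 ]
[ 0.6684 -0.0654  0.064 ]
rails [ 0.61322672 -0.13832967  0.045     ] [ 0.65662164 -0.13951436  0.045     ] hub [ 0.47275691 -0.03245674  0.061     ]
```

```bash
python3 -m crank '[[[0,0.025,-0.012,0,0],[0,0.025,-0.014,0,0],[0,0.025,-0.014,0.01,0],[0,0.025,-0.014,0.02,0],[0,0.02,-0.01,0.03,0],[0,0,0,0.02,0],[0,0,0,0,0],[0,0,0,0,0]]]'
python3 -c "
from h import *;to(.634,-.1145,.11,.02);c=snap('wrist','w4.png')"
```

```text
t: 17.35
position: [0.6281, -0.1168, 0.1095]
tool_rot: [-0.0, 1.0, 0.009, -0.002]
ft_force: [0.9, 0.0, -0.1]
opening: 0.0175
gripper_force: 58.8
pos [ 0.6281 -0.1168  0.1095] yaw 0.0177 j6 2.94 F [ 0.9  0.  -0.1] open 0.0175 t 17.35
shift [ 0.006  -0.0022 -0.0005] turn -0.0023
```

View pics/w4.png

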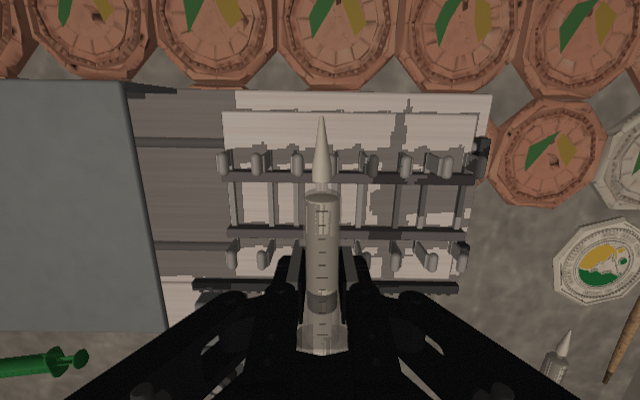

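```bash
python3 -c "
from h import *
c=snap('wrist')
for u in (240,314,388,462):print(ray(c,u,155,.064).round(4))
for u in (247,410):print('front',ray(c,u,255,.062).round(4))
p,R,s=pose();print(p,'tip',ray(c,321,118,p[2]+.005), 'tcp px',proj(c,p+R@[0.077,0,-.005]))"
```

```text
[ 0.6807 -0.063   0.064 ]
[ 0.6815 -0.1112  0.064 ]
[ 0.6823 -0.1595  0.064 ]
[ 0.6831 -0.2079  0.064 ]
front [ 0.6067 -0.0623  0.062 ]
front [ 0.6087 -0.1828  0.062 ]
[ 0.62965849 -0.11704141  0.11149908] tip [ 0.70616098 -0.11543025  0.11649908] tcp px (np.float64(321.57858561589774), np.float64(116.90998887129223))
```

```bash
python3 -c "
import cv2
im=cv2.imread('pics/w4.png')[130:300,200:500];cv2.imwrite('pics/c4.png',cv2.resize(im,None,fx=2.6,fy=2.6,interpolation=cv2.INTER_CUBIC))"
```

```text
(no output)
```

View pics/c4.png

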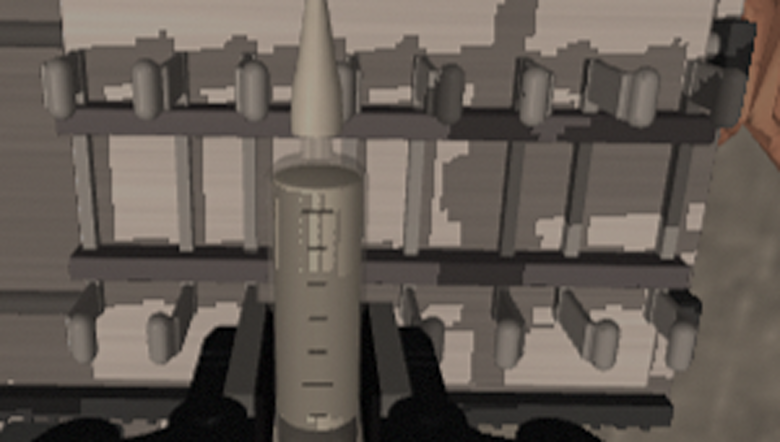

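```bash
python3 -c "
from h import *
c=snap('wrist')
for q in ((315,163),(313,262),(463,163),(446.7,262)):print(ray(c,*q,.064).round(4))
to(.638,-.1125,.075,.02)"
```

```text
[ 0.6768 -0.112   0.064 ]
[ 0.6031 -0.1112  0.064 ]
[ 0.6785 -0.2099  0.064 ]
[ 0.6047 -0.2103  0.064 ]
pos [ 0.63   -0.117   0.1119] yaw 0.0178 j6 2.94 F [0.6 0.1 0.1] open 0.0174 t 17.5
shift [ 0.008  -0.0044  0.0369] turn -0.0022
```

```bash
python3 -m crank '[[[0,0.004,-0.002,0,0],[0,0.004,-0.0024,0.01,0],[0,0,0,0.01,0],[0,0,0,0.01,0],[0,0,0,0,0],[0,0,0,0,0]]]'
python3 -c "
from h import *;to(.6385,-.1125,.046,.02)"
```

```text
t: 18.1
position: [0.6368, -0.1114, 0.0794]
tool_rot: [-0.0, 1.0, 0.009, -0.001]
ft_force: [1.0, -0.8, -0.3]
opening: 0.0174
gripper_force: 58.8
pos [ 0.6368 -0.1114  0.0794] yaw 0.0188 j6 2.95 F [ 1.  -0.8 -0.3] open 0.0174 t 18.1
shift [0.0017 0.0011 0.0334] turn -0.0012
```

```bash
python3 -m crank '[[[0,0.001,0.001,0.006,0],[0,0,0,0.006,0],[0,0,0,0.003,0],[0,0,0,0,0]]]'
python3 -m crank '[[[0,0,0,0.004,0],[0,0,0,0.004,0],[0,0,0,0,0]]]'
python3 -m crank '[[[0,0,0,0.004,0],[0,0,0,0.004,0],[0,0,0,0,0]]]'
```

```text
t: 18.5
position: [0.6385, -0.1122, 0.0651]
tool_rot: [-0.0, 1.0, 0.009, -0.0]
ft_force: [-0.1, 1.3, 0.6]
opening: 0.0176
gripper_force: 58.9
t: 18.8
position: [0.6389, -0.1125, 0.0568]
tool_rot: [-0.0, 1.0, 0.009, 0.0]
ft_force: [1.4, 0.8, -0.3]
opening: 0.0177
gripper_force: 59.9
t: 19.1
position: [0.6378, -0.1124, 0.0481]
tool_rot: [-0.0, 1.0, 0.009, -0.001]
ft_force: [0.9, 1.5, -2.4]
opening: 0.0171
gripper_force: 59.8
```

```bash
python3 -m crank '[[[0,0,0,0.002,0],[0,0,0,0.002,0],[0,0,0,0,0]]]'
python3 -m crank '[[[0,0,0,0.002,0],[0,0,0,0.002,0],[0,0,0,0,0]]]'
```

```text
t: 19.4
position: [0.6381, -0.1125, 0.0476]
tool_rot: [0.0, 1.0, 0.009, 0.0]
ft_force: [-5.4, 2.7, 13.0]
opening: 0.0172
gripper_force: 61.5
t: 19.7
position: [0.6381, -0.1125, 0.0473]
tool_rot: [0.0, 1.0, 0.009, 0.001]
ft_force: [-12.0, 2.6, 32.3]
opening: 0.0175
gripper_force: 63.6
```

```bash
python3 -m crank '[[[0,0,0,-0.004,0],[0.4,0,0,0,0],[0.4,0,0,0,0],[0.4,0,0,0,0],[0.4,0,0,-0.02,0],[0.4,0,0,-0.03,0],[0.4,0,0,-0.04,0],[0.4,0,0,-0.04,0]]]'
python3 -m crank '[[[0.6,-0.02,0.03,0,0],[0.6,-0.025,0.035,0,0],[0.6,-0.035,0.035,0,0],[0.6,-0.035,0.035,0,0],[0.6,-0.035,0.035,0,0],[0.6,-0.035,0.035,0,0],[0.6,-0.02,0.03,0,0.1],[0.6,-0.015,0.02,0,0]]]'
python3 -c "
from h import *;to(.4193,-.3718,.2,-.083);c=snap('wrist','w5.png');snap('top','t5.png')"
```

```text
t: 20.5
position: [0.638, -0.1126, 0.1752]
tool_rot: [-0.0, 1.0, 0.009, -0.001]
ft_force: [1.3, -0.3, 1.3]
opening: 0.0338
gripper_force: 0.0
t: 21.3
position: [0.4197, -0.3723, 0.1747]
tool_rot: [0.0, 0.999, -0.043, -0.0]
ft_force: [0.9, -0.5, 0.4]
opening: 0.0514
gripper_force: 0.0
pos [ 0.4197 -0.3723  0.1747] yaw -0.0852 j6 2.502 F [ 0.9 -0.5  0.4] open 0.0514 t 21.3
shift [-0.0005 -0.0005 -0.0253] turn -0.0022
```

View pics/w5.png

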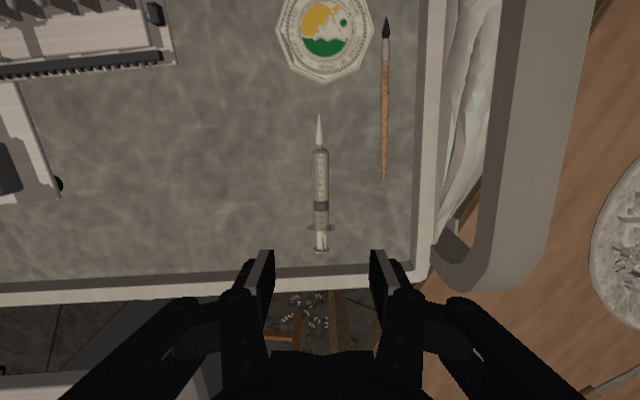

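```bash
python3 -c "
from h import *
c=snap('wrist')
a,b=[ray(c,*q,.01) for q in ((319.5,112),(321,252))];e,f=[ray(c,*q,.01) for q in ((321,150),(321,228))]
print(a,b,(a+b)/2,(e+f)/2,np.arctan2(*(a-b)[[1,0]]));m=(a+b)/2
to(m[0],m[1],.004,np.arctan2(*(a-b)[[1,0]]))"
```

```text
[ 0.49717736 -0.3772793   0.01      ] [ 0.33975961 -0.36504663  0.01      ] [ 0.41846848 -0.37116297  0.01      ] [ 0.41471245 -0.37159698  0.01      ] -0.07755244980358326
pos [ 0.4204 -0.3712  0.1746] yaw -0.0842 j6 2.502 F [ 0.9  0.8 -0.3] open 0.0511 t 21.45
shift [-0.0018  0.0003  0.1706] turn -0.0066
```

```bash
python3 -m crank '[[[0.6,-0.003,0,0.03,0],[0.6,0,0,0.04,0],[0.6,0,0,0.04,0],[0.6,0,0,0.03,0],[0.6,0,0,0.015,0],[0.6,0,0,0.008,0],[0.6,0,0,0,0],[0.6,0,0,0,0]]]'
python3 -c "
from h import *;to(.418,-.371,.005,-.08)"
```

```text
t: 22.25
position: [0.4194, -0.3699, 0.0129]
tool_rot: [0.0, 0.999, -0.04, 0.0]
ft_force: [-0.3, 0.3, 0.6]
opening: 0.051
gripper_force: 0.0
pos [ 0.4194 -0.3699  0.0129] yaw -0.0803 j6 2.499 F [-0.3  0.3  0.6] open 0.051 t 22.25
shift [-0.0014  0.0012  0.0079] turn -0.0003
```

```bash
python3 -m crank '[[[0.6,-0.0015,0.001,0.004,0],[0.6,0,0,0.003,0],[0.6,0,0,0,0],[0,0,0,0,0],[0,0,0,0,0],[0,0,0,0,0],[0,0,0,0,0],[0,0,0,0,0]]]'
python3 -m crank '[[[0,0,0,-0.015,0],[0,0,0,-0.03,0],[0,0,0,-0.04,0],[0,0,0,-0.04,-0.1],[0,0,0,-0.01,0],[0,0,0,0,0]]]'
python3 -c "
from h import *;to(.6405,-.2105,.12,.02)"
```

```text
t: 23.05
position: [0.4171, -0.371, 0.0058]
tool_rot: [0.0, 0.999, -0.041, 0.0]
ft_force: [-1.0, -0.1, 4.8]
opening: 0.0173
gripper_force: 58.9
t: 23.65
position: [0.4181, -0.3718, 0.1421]
tool_rot: [0.001, 1.0, 0.009, 0.002]
ft_force: [0.3, 0.3, -0.4]
opening: 0.0177
gripper_force: 58.8
pos [ 0.4181 -0.3718  0.1421] yaw 0.0181 j6 2.397 F [ 0.3  0.3 -0.4] open 0.0177 t 23.65
shift [ 0.2252 -0.1573  0.0224] turn -0.0019
```

```bash
python3 -m crank '[[[0,0.03,-0.022,0,0],[0,0.035,-0.024,0,0],[0,0.035,-0.024,0,0],[0,0.035,-0.024,0,0],[0,0.035,-0.024,0,0],[0,0.035,-0.024,0,0],[0,0.02,-0.015,0.01,0],[0,0,0,0.01,0]]]'
python3 -c "
from h import *;to(.640,-.211,.08,.02);c=snap('wrist','w6.png')"
```

```text
t: 24.45
position: [0.6409, -0.2065, 0.1171]
tool_rot: [-0.001, 1.0, 0.011, -0.001]
ft_force: [-0.9, -0.4, -0.4]
opening: 0.018
gripper_force: 58.8
pos [ 0.6409 -0.2065  0.1171] yaw 0.0225 j6 2.807 F [-0.9 -0.4 -0.4] open 0.018 t 24.45
shift [-0.0009  0.0045  0.0371] turn 0.0025
```

View pics/w6.png

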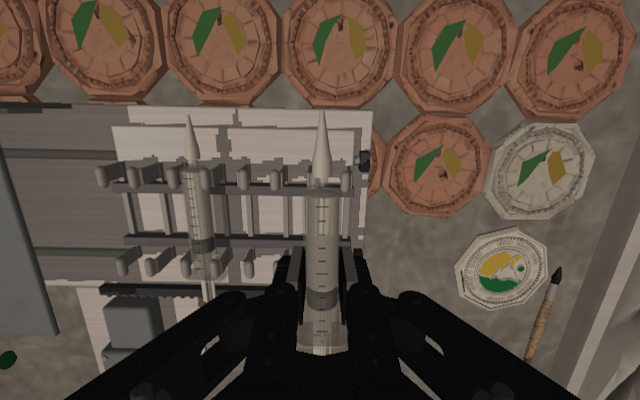

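```bash
python3 -m crank '[[[0,0,0.0045,0,0],[0,0,0,0.012,0],[0,0,0,0.012,0],[0,0,0,0.012,0],[0,0,0,0,0],[0,0,0,0,0]]]'
python3 -c "
from h import *;to(.640,-.211,.048,.02)"
```

```text
t: 25.1
position: [0.6383, -0.2141, 0.0838]
tool_rot: [-0.0, 1.0, 0.009, -0.001]
ft_force: [-0.9, -0.3, 0.4]
opening: 0.0175
gripper_force: 58.8
pos [ 0.6383 -0.2141  0.0838] yaw 0.0183 j6 2.8 F [-0.9 -0.3  0.4] open 0.0175 t 25.1
shift [ 0.0018 -0.0031  0.0358] turn -0.0017
```

```bash
python3 -m crank '[[[0,0.001,-0.003,0.006,0],[0,0,0,0.006,0],[0,0,0,0.006,0],[0,0,0,0,0]]]'
python3 -m crank '[[[0,0,0,0.004,0],[0,0,0,0.004,0],[0,0,0,0,0]]]'
python3 -c "
from h import *;to(.640,-.211,.048,.02)"
```

```text
t: 25.5
position: [0.6392, -0.211, 0.0661]
tool_rot: [0.0, 1.0, 0.009, -0.001]
ft_force: [-3.0, 0.2, 2.7]
opening: 0.0174
gripper_force: 59.0
t: 25.8
position: [0.6382, -0.2108, 0.0576]
tool_rot: [-0.0, 1.0, 0.009, -0.002]
ft_force: [-3.7, -0.3, 0.4]
opening: 0.0173
gripper_force: 58.9
pos [ 0.6382 -0.2108  0.0576] yaw 0.0181 j6 2.805 F [-3.7 -0.3  0.4] open 0.0173 t 25.8
shift [0.0018 0.0002 0.0096] turn -0.0019
```

```bash
python3 -m crank '[[[0,-0.0005,0,0.004,0],[0,0,0,0.004,0],[0,0,0,0,0]]]'
python3 -m crank '[[[0,0,0,0.002,0],[0,0,0,0.002,0],[0,0,0,0,0]]]'
python3 -m crank '[[[0,0,0,0.002,0],[0,0,0,0,0]]]'
```

```text
t: 26.1
position: [0.6382, -0.2107, 0.0487]
tool_rot: [-0.0, 1.0, 0.009, -0.001]
ft_force: [-2.9, -0.0, -3.7]
opening: 0.0172
gripper_force: 58.7
t: 26.4
position: [0.6383, -0.2108, 0.0475]
tool_rot: [-0.0, 1.0, 0.009, -0.001]
ft_force: [-8.1, 1.2, 9.9]
opening: 0.0172
gripper_force: 59.9
t: 26.6
position: [0.6384, -0.2108, 0.0473]
tool_rot: [0.0, 1.0, 0.009, -0.0]
ft_force: [-10.8, 2.1, 19.1]
opening: 0.0173
gripper_force: 60.8
```

Seated. Release, lift, and check with a picture from above.

```bash
python3 -m crank '[[[0,0,0,-0.004,0],[0.4,0,0,0,0],[0.4,0,0,0,0],[0.4,0,0,0,0],[0.4,0,0,-0.02,0],[0.4,0,0,-0.03,0],[0.4,0,0,-0.04,0],[0.4,0,0,-0.04,0]]]'
python3 -m crank '[[[0.6,-0.035,-0.025,0,0],[0.6,-0.035,-0.03,0,0],[0.6,-0.035,-0.03,0,0],[0.6,-0.03,-0.03,0,0],[0.6,-0.03,-0.03,0,0],[0.6,-0.02,-0.02,0,0],[0.6,-0.02,-0.02,0,0],[0.6,0,0,0,0]]]'
python3 -c "
from h import *;to(.4315,-.0275,.2,0);c=snap('wrist','w7.png')"
```

```text
t: 27.4
position: [0.6399, -0.2109, 0.1791]
tool_rot: [-0.0, 1.0, 0.01, 0.0]
ft_force: [0.6, -0.0, 0.7]
opening: 0.0343
gripper_force: 0.0
t: 28.2
position: [0.4285, -0.028, 0.1784]
tool_rot: [-0.001, 1.0, 0.011, -0.001]
ft_force: [0.5, 0.5, -0.6]
opening: 0.0512
gripper_force: 0.0
pos [ 0.4285 -0.028   0.1784] yaw 0.0217 j6 3.054 F [ 0.5  0.5 -0.6] open 0.0512 t 28.2
shift [ 0.003  -0.0005 -0.0216] turn 0.0217
```

View pics/w7.png

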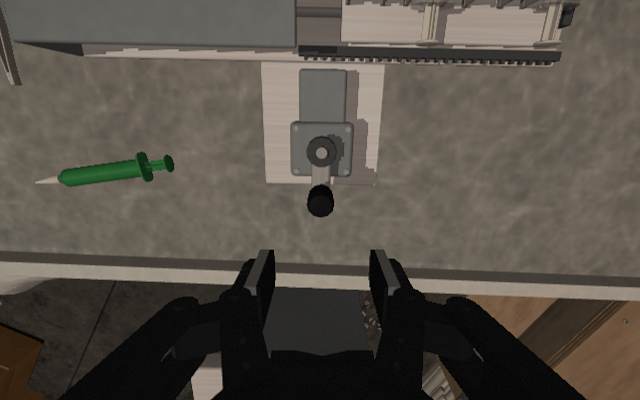

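```bash
python3 -m crank '[[[0.6,0.003,-0.001,0.015,0],[0.6,0,0,0.015,0],[0.6,0,0,0.015,0],[0.6,0,0,0.015,0],[0.6,0,0,0.015,0],[0.6,0,0,0.015,0],[0.6,0,0,0.015,0],[0.6,0,0,0.011,0]]]' 
python3 -m crank '[[[0.33,0,0,0,0],[0.33,0,0,0,0],[0.33,0,0,0,0]]]' 
python3 -m crank '[[[0.33,0.0004,0.0058,0,-0.146],[0.33,0.0004,0.0058,0,-0.146],[0.33,0.0004,0.0058,0,-0.146],[0.33,0.0004,0.0058,0,-0.146],[0.33,0.0004,0.0058,0,-0.146],[0.33,0.0004,0.0058,0,-0.146],[0.33,0.0004,0.0058,0,-0.146],[0.33,0.0004,0.0058,0,-0.146]]]' 
python3 -c "from h import *;p,R,s=pose();print(p+R[:,0]*.04,s['joint_pos'][5])"
```

```text
t: 29.05
position: [0.4357, -0.0295, 0.0615]
tool_rot: [0.0, 1.0, 0.009, 0.001]
ft_force: [-0.3, -0.6, -0.1]
opening: 0.0512
gripper_force: 0.0
t: 29.35
position: [0.4351, -0.029, 0.0628]
tool_rot: [-0.0, 1.0, 0.009, 0.001]
ft_force: [-0.0, 0.7, 0.4]
opening: 0.0282
gripper_force: 0.2
t: 30.15
position: [0.4594, -0.0652, 0.063]
tool_rot: [0.0, 0.827, 0.562, 0.001]
ft_force: [-1.3, 0.8, 1.3]
opening: 0.0279
gripper_force: 0.6
[ 0.47412448 -0.02800829  0.06306864] 1.8074327028349666
```

```bash
python3 -m crank '[[[0.33,0.0004,0.0058,0,-0.146],[0.33,0.0004,0.0058,0,-0.146],[0.33,0.0004,0.0058,0,-0.146],[0.33,0.0004,0.0058,0,-0.146],[0.33,0.0004,0.0058,0,-0.146],[0.33,0.0004,0.0058,0,-0.146],[0.33,0.0004,0.0058,0,-0.146],[0.33,0.0004,0.0058,0,-0.146]]]' 
python3 -m crank '[[[0.33,0.0004,0.0058,0,-0.146],[0.33,0.0004,0.0058,0,-0.146],[0.33,0.0004,0.0058,0,-0.146],[0.33,0.0004,0.0058,0,-0.146],[0.33,0.0004,0.0058,0,-0.146],[0.33,0.0004,0.0058,0,-0.146],[0.33,0.0004,0.0058,0,-0.146],[0.33,0.0004,0.0058,0,-0.146]]]' 
python3 -c "from h import *;p,R,s=pose();print(p+R[:,0]*.04,s['joint_pos'][5])"
```

```text
t: 30.95
position: [0.5021, -0.0568, 0.0629]
tool_rot: [0.0, 0.381, 0.925, -0.0]
ft_force: [-1.0, -0.1, 0.1]
opening: 0.028
gripper_force: 0.5
t: 31.75
position: [0.5122, -0.014, 0.0631]
tool_rot: [0.001, -0.192, 0.981, -0.001]
ft_force: [0.5, -1.5, -1.6]
opening: 0.0281
gripper_force: 0.7
[ 0.47512583 -0.02905845  0.06303377] -0.4134764652560448
```

```bash
python3 -m crank '[[[0.33,0.0014,0.0058,0,-0.146],[0.33,0.0014,0.0058,0,-0.146],[0.33,0.0004,0.0058,0,-0.146],[0.33,0.0004,0.0058,0,-0.146],[0.33,0.0004,0.0058,0,-0.146],[0.33,0.0004,0.0058,0,-0.146],[0.33,0.0004,0.0058,0,-0.146],[0.33,0.0004,0.0058,0,-0.146]]]' 
python3 -m crank '[[[0.33,0.0004,0.0058,0,-0.146],[0.33,0.0004,0.0058,0,-0.146],[0.33,0.0004,0.0058,0,-0.146],[0.33,0.0004,0.0058,0,-0.146],[0.33,0.0004,0.0058,0,-0.146],[0.33,0.0004,0.0058,0,-0.146],[0.33,0.0004,0.0058,0,-0.146],[0.33,0.0004,0.0058,0,-0.146]]]' 
python3 -c "from h import *;p,R,s=pose();print(p+R[:,0]*.04,s['joint_pos'][5])"
```

```text
t: 32.55
position: [0.4757, 0.0111, 0.0637]
tool_rot: [0.002, -0.702, 0.712, -0.002]
ft_force: [2.0, 2.3, -0.2]
opening: 0.0282
gripper_force: 1.0
t: 33.35
position: [0.4371, -0.0123, 0.0634]
tool_rot: [-0.001, 0.978, -0.207, 0.001]
ft_force: [0.2, 1.9, 0.9]
opening: 0.0282
gripper_force: 0.7
[ 0.47362526 -0.02855571  0.06347575] -2.7526542992542504
```

```bash
python3 -m crank '[[[0.33,0.0004,0.0058,0,-0.146],[0.33,0.0004,0.0058,0,-0.146],[0.33,0,0.002,0,0],[0.33,0,0,0,0],[0.5,0,-0.001,0,0],[0.6,0,0,-0.015,0],[0.6,0,0,-0.025,0],[0.6,0,0,-0.02,0]]]' 
python3 -c "from h import *;to(.431,-.028,.11,.01)"
python3 -m crank '[[[0.6,0,0,0,0.146],[0.6,0,0,0,0.146],[0.6,0,0,0,0.146],[0.6,0,0,0,0.146],[0.6,0,0,0,0.146],[0.6,0,0,0,0.146],[0.6,0,0,0,0.146],[0.6,0,0,0,0.146]]]' >/dev/null
python3 -m crank '[[[0.6,0,0,0,0.146],[0.6,0,0,0,0.146],[0.6,0,0,0,0.146],[0.6,0,0,0,0.146],[0.6,0,0,0,0.146],[0.6,0,0,0,0.146],[0.6,0,0,0,0.146],[0.6,0,0,0,0.146]]]' >/dev/null
python3 -m crank '[[[0.6,0,0,0,0.146],[0.6,0,0,0,0.146],[0.6,0,0,0,0.146],[0.6,0,0,0,0.146],[0.6,0,0,0,0.146],[0.6,0,0,0,0.146],[0.6,0,0,0,0.146],[0.6,0,0,0,0.146]]]' >/dev/null
python3 -m crank '[[[0.6,0,0,0,0.146],[0.6,0,0,0,0.146],[0.6,0,0,0,0.146],[0.6,0,0,0,0.146],[0.6,0,0,0,0.146],[0.6,0,0,0,0.146],[0.6,0,0,0,0.146],[0.6,0,0,0,0.146]]]' >/dev/null
python3 -m crank '[[[0.6,0,0,0,0.146],[0.6,0,0,0,0.146],[0.6,0,0,0,0.146],[0.6,0,0,0,0.146],[0.6,0,0,0,0.146],[0.6,0,0,0,0.146],[0.6,0,0,0,0.146],[0.6,0,0,0,0.146]]]' >/dev/null
python3 -c "from h import *;to(.431,-.028,.11,.01)"
```

```text
t: 34.15
position: [0.4324, -0.0245, 0.1231]
tool_rot: [0.0, 0.998, -0.067, -0.0]
ft_force: [0.2, -0.8, -0.1]
opening: 0.0515
gripper_force: 0.0
pos [ 0.4324 -0.0245  0.1231] yaw -0.1337 j6 -3.064 F [ 0.2 -0.8 -0.1] open 0.0515 t 34.15
shift [-0.001   0.0036  0.0131] turn -0.1437
pos [ 0.4325 -0.0245  0.1223] yaw 0.3035 j6 2.782 F [ 0.2 -0.5 -0.3] open 0.051 t 38.15
shift [-0.0024  0.0029  0.0123] turn 0.2935
```

```bash
python3 -m crank '[[[0.6,0,0,0,0.146],[0.6,0,0,0,0.146],[0.6,0,0.001,0.015,0],[0.6,0,0,0.015,0],[0.6,0,0,0.015,0],[0.6,0,0,0.012,0],[0.6,0,0,0.003,0],[0.6,0,0,0,0]]]'
python3 -c "from h import *;to(.432,-.026,.0625,0)"
```

```text
t: 38.95
position: [0.4321, -0.0256, 0.062]
tool_rot: [0.0, 1.0, 0.009, -0.001]
ft_force: [-0.3, -0.6, -0.3]
opening: 0.0513
gripper_force: 0.0
pos [ 0.4321 -0.0256  0.062 ] yaw 0.0183 j6 3.064 F [-0.3 -0.6 -0.3] open 0.0513 t 38.95
shift [-0.0001  0.0004 -0.0005] turn 0.0183
```

```bash
python3 -m crank '[[[0.33,0,0,0,0],[0.33,0,0,0,0],[0.33,0,0,0,0]]]' 
python3 -m crank '[[[0.33,0.0004,0.0058,0,-0.146],[0.33,0.0004,0.0058,0,-0.146],[0.33,0.0004,0.0058,0,-0.146],[0.33,0.0004,0.0058,0,-0.146],[0.33,0.0004,0.0058,0,-0.146],[0.33,0.0004,0.0058,0,-0.146],[0.33,0.0004,0.0058,0,-0.146],[0.33,0.0004,0.0058,0,-0.146]]]' 
python3 -m crank '[[[0.33,0.0004,0.0058,0,-0.146],[0.33,0.0004,0.0058,0,-0.146],[0.33,0.0004,0.0058,0,-0.146],[0.33,0.0004,0.0058,0,-0.146],[0.33,0.0004,0.0058,0,-0.146],[0.33,0.0004,0.0058,0,-0.146],[0.33,0.0004,0.0058,0,-0.146],[0.33,0.0004,0.0058,0,-0.146]]]' 
python3 -c "from h import *;p,R,s=pose();print(p+R[:,0]*.04,s['joint_pos'][5])"
```

```text
t: 39.25
position: [0.433, -0.0257, 0.0629]
tool_rot: [0.0, 1.0, 0.009, 0.001]
ft_force: [-0.2, -1.0, 0.2]
opening: 0.0279
gripper_force: 0.0
t: 40.05
position: [0.4566, -0.062, 0.0625]
tool_rot: [-0.0, 0.827, 0.562, -0.0]
ft_force: [-1.1, 1.0, 1.4]
opening: 0.0282
gripper_force: 0.7
t: 40.85
position: [0.4999, -0.0535, 0.0624]
tool_rot: [-0.0, 0.381, 0.925, -0.0]
ft_force: [-1.1, -0.5, 0.1]
opening: 0.0285
gripper_force: 0.6
[ 0.47145487 -0.02531839  0.06239636] 0.6748486181281096
```

```bash
python3 -m crank '[[[0.33,0.0004,0.0058,0,-0.146],[0.33,0.0004,0.0058,0,-0.146],[0.33,0.0004,0.0058,0,-0.146],[0.33,0.0004,0.0058,0,-0.146],[0.33,0.0004,0.0058,0,-0.146],[0.33,0.0004,0.0058,0,-0.146],[0.33,0.0004,0.0058,0,-0.146],[0.33,0.0004,0.0058,0,-0.146]]]' 
python3 -m crank '[[[0.33,0.0004,0.0058,0,-0.146],[0.33,0.0004,0.0058,0,-0.146],[0.33,0.0004,0.0058,0,-0.146],[0.33,0.0004,0.0058,0,-0.146],[0.33,0.0004,0.0058,0,-0.146],[0.33,0.0004,0.0058,0,-0.146],[0.33,0.0004,0.0058,0,-0.146],[0.33,0.0004,0.0058,0,-0.146]]]' 
python3 -c "from h import *;p,R,s=pose();print(p+R[:,0]*.04,s['joint_pos'][5])"
```

```text
t: 41.65
position: [0.5094, -0.0107, 0.0625]
tool_rot: [-0.0, -0.192, 0.981, -0.001]
ft_force: [-0.3, -1.5, -0.1]
opening: 0.0283
gripper_force: 0.6
t: 42.45
position: [0.4742, 0.0148, 0.0628]
tool_rot: [0.001, -0.702, 0.713, -0.001]
ft_force: [0.8, 0.3, -1.3]
opening: 0.0281
gripper_force: 0.6
[ 0.47358797 -0.02514759  0.06282377] -1.523878255835448
```

```bash
python3 -m crank '[[[0.33,0.0004,0.0058,0,-0.146],[0.33,0.0004,0.0058,0,-0.146],[0.33,0.0004,0.0058,0,-0.146],[0.33,0.0004,0.0058,0,-0.146],[0.33,0.0004,0.0058,0,-0.146],[0.33,0.0004,0.0058,0,-0.146]]]' 
python3 -c "from h import *;p,R,s=pose();print(p+R[:,0]*.04,s['joint_pos'][5])"
```

```text
t: 43.05
position: [0.4428, 0.0018, 0.0628]
tool_rot: [-0.001, 0.938, -0.348, 0.0]
ft_force: [-0.0, 2.4, 0.3]
opening: 0.028
gripper_force: 1.0
[ 0.473161   -0.02423436  0.06282283] -2.4287834072427263
```

```bash
python3 -m crank '[[[0.33,0.0004,0.0058,0,-0.146],[0.33,0.0004,0.0058,0,-0.146],[0.33,0.0004,0.0058,0,-0.146],[0.33,0.0004,0.0058,0,-0.146],[0.33,0,0,0,0]]]' 
python3 -c "from h import *;to(.431,-.029,.0625,0)"
python3 -m crank '[[[0.33,0,0.003,0,0],[0.33,0,0.001,0,0],[0.33,0,0,0,0]]]' 
python3 -m crank '[[[0.33,0,0.002,0,0],[0.33,0,0.001,0,0],[0.33,0,0,0,0]]]'
```

```text
t: 43.55
position: [0.4327, -0.0201, 0.0626]
tool_rot: [0.0, 0.998, -0.067, 0.0]
ft_force: [0.4, -0.1, -0.6]
opening: 0.0284
gripper_force: 0.0
pos [ 0.4327 -0.0201  0.0626] yaw -0.1336 j6 -3.054 F [ 0.4 -0.1 -0.6] open 0.0284 t 43.55
shift [-0.0005  0.0091  0.0001] turn -0.1336
t: 43.85
position: [0.4323, -0.0237, 0.0623]
tool_rot: [0.0, 0.998, -0.067, 0.0]
ft_force: [-1.1, -0.1, 0.5]
opening: 0.028
gripper_force: 0.3
t: 44.15
position: [0.4318, -0.0268, 0.0622]
tool_rot: [0.0, 0.998, -0.066, -0.0]
ft_force: [-0.5, -0.1, -1.3]
opening: 0.028
gripper_force: 0.4
```

```bash
python3 -m crank '[[[0.33,0,0.001,0,0],[0.33,0,0.001,0,0],[0.33,0,0,0,0]]]' 
python3 -m crank '[[[0.33,0,0.001,0,0],[0.33,0,0.001,0,0],[0.33,0,0,0,0]]]' 
python3 -m crank '[[[0.33,0,0.001,0,0],[0.33,0,0.0005,0,0],[0.33,0,0,0,0]]]'
```

```text
t: 44.45
position: [0.4315, -0.0286, 0.0622]
tool_rot: [-0.0, 0.998, -0.066, -0.0]
ft_force: [0.1, 3.3, -0.2]
opening: 0.0285
gripper_force: 0.7
t: 44.75
position: [0.4315, -0.0287, 0.0622]
tool_rot: [-0.002, 0.998, -0.066, -0.0]
ft_force: [0.5, 7.7, -1.9]
opening: 0.0282
gripper_force: 3.8
t: 45.05
position: [0.4315, -0.0288, 0.0622]
tool_rot: [-0.004, 0.998, -0.065, 0.0]
ft_force: [1.5, 12.3, -1.3]
opening: 0.0281
gripper_force: 6.0
```

Hard stop at home. Back off, lift clear, check.

```bash
python3 -m crank '[[[0.5,0,-0.005,0,0],[0.6,0,0,0,0],[0.6,0,0,-0.015,0],[0.6,0,0,-0.03,0],[0.6,0,0,-0.04,0],[0.6,0,0,-0.04,0],[0.6,0,0,-0.03,0]]]' 
python3 -m crank '[[[0.6,-0.01,0.02,0,0],[0.6,-0.02,0.03,0,0],[0.6,-0.02,0.04,0,0],[0.6,-0.01,0.04,0,0],[0.6,0,0.04,0,0],[0.6,0,0.04,0,0],[0.6,0,0,0,0],[0.6,0,0,0,0]]]' 
python3 -c "
from h import *
c=snap('top','t9.png');s=snap('scene','s9.png')
im=cv2.imread('pics/t9.png')[100:280,225:485];a=cv2.resize(im,None,fx=2.2,fy=2.2,interpolation=cv2.INTER_CUBIC)
b=cv2.imread('pics/s9.png')[120:260,200:420];b=cv2.resize(b,(572,364))[:200]
w=cv2.imread('pics/s9.png')[140:250,200:400];w=cv2.resize(w,(364*1,200));b=np.zeros((200,572,3),np.uint8);b[:,:364]=w
cv2.imwrite('pics/c9.png',np.vstack([a,b]))"
```

```text
t: 45.75
position: [0.4326, -0.0279, 0.2199]
tool_rot: [0.001, 0.998, -0.066, 0.002]
ft_force: [0.4, 1.0, -0.5]
opening: 0.0512
gripper_force: 0.0
t: 46.55
position: [0.3589, -0.1205, 0.2239]
tool_rot: [0.045, 0.991, -0.124, -0.006]
ft_force: [0.1, 0.0, 0.2]
opening: 0.0512
gripper_force: 0.0
```

View pics/c9.png

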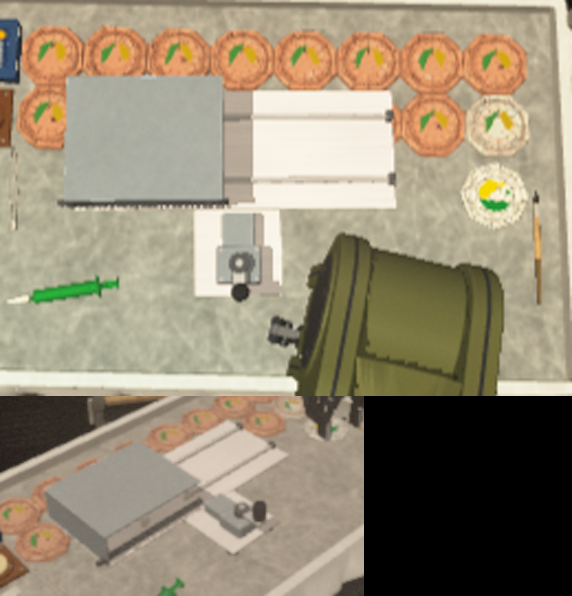

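The carriage is fully under the hood with no syringes left on the tray. The crank arm points back at the robot, and the gripper is clear.

```bash
python3 -c "
from bench import arm
print(arm.finish_job())"
```

```text
the job is handed in; nothing more can be done
None
```

I handed the job in at about 47 s: both syringes on the tray are snapped into clips 0 and 2, needles to the back, and the carriage is cranked home to its hard stop with the gripper clear. I couldn't look at the syringes under the hood after winding in, and the hand-in returned no verdict.

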